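# Load a circuit board into the board stand and set its clamp screw

### The arm

A 6-joint arm with a two-finger parallel gripper is mounted at the origin on the work surface. World frame = base frame: x ahead of the robot, y to its left, z up, the work surface at z = 0. Lengths are in m, angles in rad, forces in N, time in s.
With the tool pointing down it reaches from about 0.3 to 0.875 m from the base axis. Payload 6.4 kg.
Tool frame: the origin (TCP) lies midway between the tips of the shut fingers; the grasp point (between the pads) lies 19 mm behind it; z points along the fingers, y is the line along which they close (so a half turn about z gives the same grasp; the last joint's range is limited). The gripper opens to 85 mm and grips with 20 to 120 N. Pads are 22 mm wide; open, the fingers measure 114 mm over their backs; the gripper's body (76 mm by 85 mm) begins 54 mm behind the grasp point. The pads swing forward as they close: fully open they stand 13 mm farther back than shut.
Start: joints at [-1.543, 0.181, 1.607, -0, 1.354, -0.206], TCP at [0.133, -0.559, 0.231] pointing down, gripper open.
Joint ranges: [-2.99, 2.99], [-0.89, 2.07], [0.3, 2.58], [-1.14, 4.28], [0, 2.63], [-3.12, 3.12]. Speed limits (rad/s): [2.57, 2.57, 3.01, 3.14, 3.14, 3.14].

### API

Orientations are given as a rotation vector (axis times angle).
In Python, from workcell import ctrl gives the robot as it stands.
- The arm moves only by the tool servo_tool, never from a script. Its argument "commands" is text: rows parted by semicolons, each of 6 numbers parted by spaces: the shift along the tool's x, y, z in mm, then the turn, a rotation vector about the tool's x, y, z in degrees. In form: dx dy dz rx ry rz; .... A call has 1 to 12 rows; each row is the pose to reach, as a shift and turn from the pose commanded when the call began, along the tool's axes at that moment; what a row does not reach only later rows make up. A row lasts 1/12 s, in which the tool goes at most 41.7 mm and 7.16 degrees, less where a joint would pass 70% of its speed; a pose out of reach is approached as far as the arm can. A call with a gripper value outside its range is refused whole. "jaw" is the opening, from 0 (shut) to 1 (fully open), set as the call begins (left out, the last holds). The fingers move at their own pace and stop on an object; the grip force is fixed at half the most. Time passes only in rows, so rows that repeat a pose let the fingers close. It gives the time, the measured TCP pose, the force, the opening and the grip force at its end, in the units of the state.
- ctrl.sense(): the state, without advancing time (a new reading comes with each control period).
- ctrl.camera(name): name is "scene" or "top"; returns a dict with "img" (384x512x3 uint8, red, green, blue), "camera_matrix" (3x3 intrinsics, pixels), "R" (3x3) and "t" (3): a world point X has camera coordinates R X + t. Camera axes: x right, y down, z forward; pixel columns grow to the right and rows downward; lengths in m; the calibration is good to about 2 mm. A picture is of the moment at which its call begins. There is no depth.
- ctrl.hand_in(): hands the job in; it is judged then, once.
The state is a dict: "clock": time; "joints": joint angles; "dq": joint speeds; "joint_torque": joint torques, N m; "position": TCP position; "orientation": TCP orientation; "ft_force": force on the tool from outside, world axes, zero at the start; "moment": the same for the moment, N m; "grip_width": opening from 0.0 (shut) to 1.0 (fully open); "gripper_force": force on a finger pad.
Only numpy, scipy, OpenCV 4.12 (cv2) and the standard library are available. Lean on these libraries where they do the work, as an engineer would, in place of code of your own. Each camera call takes 0.05 s, during which the arm holds its last target. There are 200 camera calls.

### The job

Set the longer circuit board, parts up, centred on the two ledges of the board stand and let go of it. Then turn the stand's thumbscrew clockwise until it seats against its stop, back it off a quarter turn so that the board is not pinched, and finish while still holding the thumbscrew there in the gripper. Leave the other board, the spool, the jar and the screwdriver where they are.

Things in the scene. Friction and masses are not known exactly. Their poses are not given: they have to be found in the camera images.
- long_board: The longer of two circuit boards lying parts up: tan plate 60 (its x) by 110 (its y) by 4 mm, about 120 g, black finned heat sink in the middle, 24 mm (x) by 36 mm (y), top 34 mm above the underside: grip it across its 24 mm. Other parts are under 14 mm and near the ends. Origin: centre of the underside; z up. Either end may go to either side.
- short_board: The shorter board, not wanted: same look, 50 mm (x) by 78 mm (y) by 4 mm, heat sink 24 by 24 mm, top 26 mm above the underside. Origin: centre of the underside. The two boards may have swapped places.
- board_stand: Aluminium stand, fixed to the table, placed and turned anew each time. Origin on its underside (top of the 2 mm mat) below the board's place; y is its long direction. Base 70 mm (x) by 220 mm (y -92 to +128) by 10 mm. Two posts 60 mm wide (x) end in flat ledges 45 mm up: at y -56 to -42 with an end wall (face y -56), and from y +42 to the jaw. Wall and jaw top out 13 mm above the ledges.
- stand_seat (a point): Middle of the board's place on the stand, at ledge height (45 mm above the stand's underside), axes as the stand's: the long board's origin belongs here, its y along the stand's y (either way round), its ends on the ledges between wall and jaw. Wall and jaw have small lead-in slopes at the top.
- jaw (a joint): Slide (m) of the steel jaw on the stand's +y ledge, driven only by the thumbscrew: 2 mm per rad of the screw, towards -y. Its face is at y = +62 mm minus this value in the stand's frame, so at +56 when the screw is seated, which leaves the 110 mm board 2 mm of play.
- thumbscrew_grip (a point): Grip point of the thumbscrew, on its vertical axis, at y +93 mm of the stand and 93 mm above its underside. The screw is an upright flat steel wing, 32 mm long (point's x), 10 mm thick (y), 30 mm high, from 21 mm below this point to 9 mm above. Under it a brass collar, 20 mm wide, 6 high, on a dark block 50 mm (stand's x) by 34 mm (y).
- thumbscrew (a joint): Turn of the thumbscrew, rad, growing clockwise seen from above (tightening). At 0 the wing's x lies along the stand's x. Friction about 0.05 N m; it stays where left and does not rise or sink. It starts between 0.2 and 1.5 and seats against a hard stop at 3.0.
- spool: Grey spool standing on the mat, 54 mm across, 42 mm high; origin at its foot. A bystander.
- jar: Small jar with a black cap, 40 mm across, 50 mm high; origin at its foot. A bystander.
- screwdriver: Screwdriver with a black handle, 180 mm long, lying along its x, beyond the stand; origin under its middle. A bystander.
Not all that is in view belongs to the job. Leave any pink look-alike of the long_board alone.

How it is judged:
By the outcome, as a careful person would: the job done as asked, in the order asked, and still so for the second after the job is handed in, while the arm keeps its last pose, push and grip.
It also fails if it takes over 64 s, if anything falls off the work surface, if the arm or the gripper's body presses on something with over 40 N, if the wrist force passes 120 N, or if a joint passes its speed limit or range.

## Working session

There is one attempt and no reset: what is moved stays moved. The work goes in short steps, Python scripts to look and compute and a tool call to move; the robot and the scene stay as the last step left them, time stands still between calls to the robot, and variables do not carry over. Pictures are saved under pics/ and viewed, at most 10 in all, crops included, and the job is handed in when it is done.

Besides the shell and the picture viewer there is one more tool, called after "Emit:" as name(argument=value, ...), one argument or row to a line, values as JSON. servo_tool: Moves the arm, as the interface text tells. Its arguments: {"type":"object","properties":{"commands":{"type":"string"},"jaw":{"type":"number"}},"required":["commands"]}

```bash
mkdir -p pics; ls
python3 - <<'E'
from workcell import ctrl
import cv2,numpy as np,pickle
d={}
for n in("scene","top"):
    c=ctrl.camera(n);d[n]=c
    cv2.imwrite(f"pics/{n}0.png",cv2.resize(c["img"][:,:,::-1],(800,600),interpolation=cv2.INTER_CUBIC))
    print(n,c["camera_matrix"].tolist(),(-c["R"].T@c["t"]).round(3),c["R"].round(3).tolist())
pickle.dump(d,open("c0.pkl","wb"))
s=ctrl.sense();print(s["position"],s["orientation"],s["clock"],s["grip_width"])
E
```

```text
pics
scene [[480.03237510222397, 0.0, 259.0686545422081], [0.0, 480.03237510222397, 197.40639244932748], [0.0, 0.0, 1.0]] [1.553 0.462 0.943] [[-0.326, 0.945, -0.005], [0.573, 0.194, -0.797], [-0.752, -0.263, -0.605]]
top [[357.2558903121912, 0.0, 257.832158008171], [0.0, 357.2558903121912, 194.69899100716344], [0.0, 0.0, 1.0]] [0.371 0.076 0.98 ] [[-0.011, -1.0, 0.004], [-0.992, 0.01, -0.126], [0.126, -0.005, -0.992]]
[ 0.13320744 -0.55886423  0.23045471] [-3.11859463e+00 -3.66234769e-01 -1.95639270e-04] 0.1 1.0049737051396617
```

View pics/top0.png

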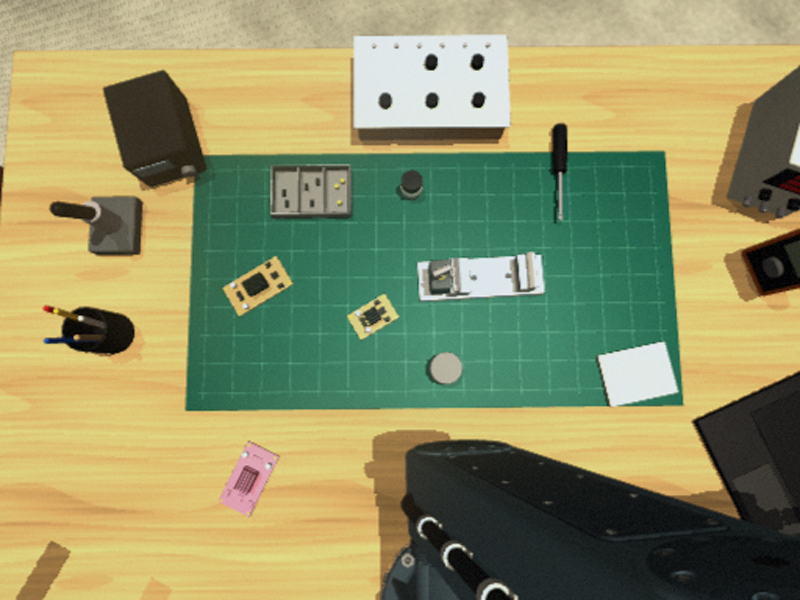

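View pics/scene0.png

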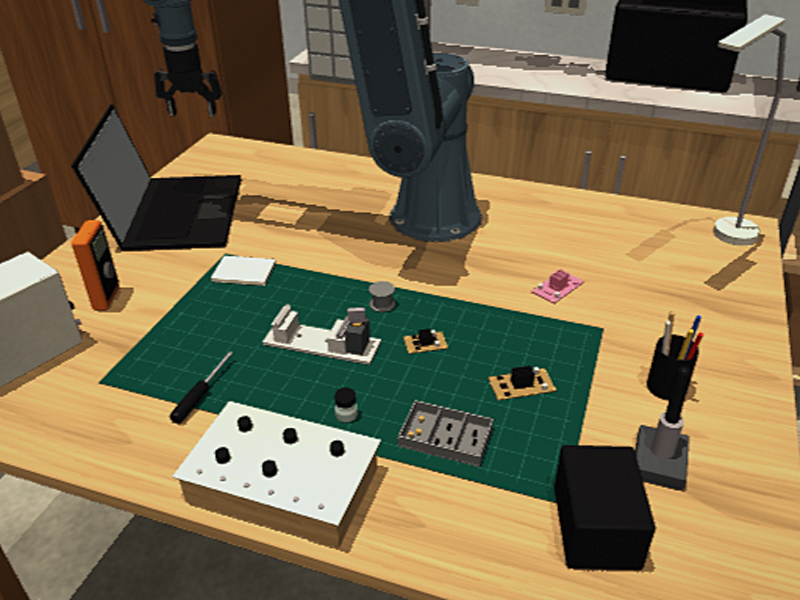

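The top view shows the longer tan board at about (258,286) and the short one at (373,316). The stand runs (418–543, 277), with its thumbscrew at the left end near (440,275). Next I'll measure the board by segmentation and zoom in on the stand.

```bash
cat > h.py <<'E'
import numpy as np,cv2,pickle
def ray(c,uv,z):
    K,R,t=c["camera_matrix"],c["R"],c["t"]; C=-R.T@t
    d=R.T@np.linalg.solve(K,[uv[0],uv[1],1]); return C+d*(z-C[2])/d[2]
def proj(c,X):
    p=c["camera_matrix"]@(c["R"]@np.asarray(X,float)+c["t"]); return p[:2]/p[2]
def board(c,box,z):
    x0,y0,x1,y1=box; hsv=cv2.cvtColor(c["img"],cv2.COLOR_RGB2HSV)[y0:y1,x0:x1]
    m=((hsv[...,0]>12)&(hsv[...,0]<32)&(hsv[...,1]>60)&(hsv[...,2]>110)).astype(np.uint8)
    pts=np.argwhere(m)[:,::-1]+[x0,y0]
    W=np.array([ray(c,p,z)[:2] for p in pts])
    return cv2.minAreaRect((W*1000).astype(np.float32))
E
python3 - <<'E'
from h import *
d=pickle.load(open("c0.pkl","rb"));c=d["top"]
print(board(c,(135,155,195,208),.006)); print(board(c,(215,180,262,222),.006))
im=c["img"][150:205,255:360,::-1]; cv2.imwrite("pics/stand_top.png",cv2.resize(im,None,fx=7.5,fy=7.5,interpolation=cv2.INTER_CUBIC))
im=d["scene"]["img"][185:240,160:250,::-1]; cv2.imwrite("pics/stand_sc.png",cv2.resize(im,None,fx=8,fy=8,interpolation=cv2.INTER_CUBIC))
E
```

```text
((531.2628173828125, 327.3739013671875), (60.11266326904297, 109.87083435058594), 31.36176300048828)
((474.4817199707031, 125.20162200927734), (49.19849395751953, 75.64982604980469), 30.52267074584961)
```

View pics/stand_top.png

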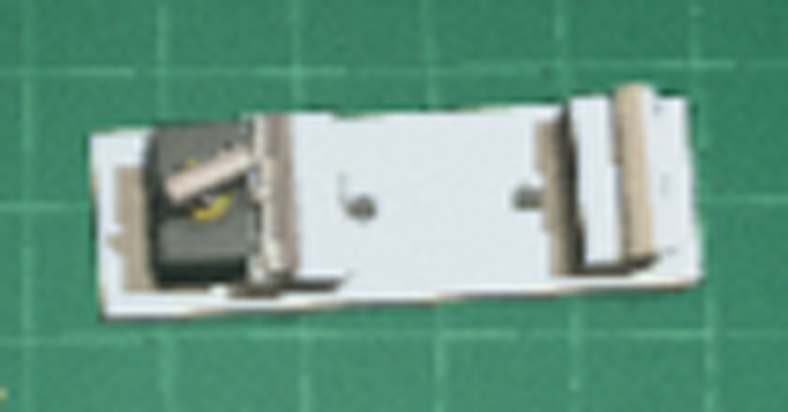

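View pics/stand_sc.png

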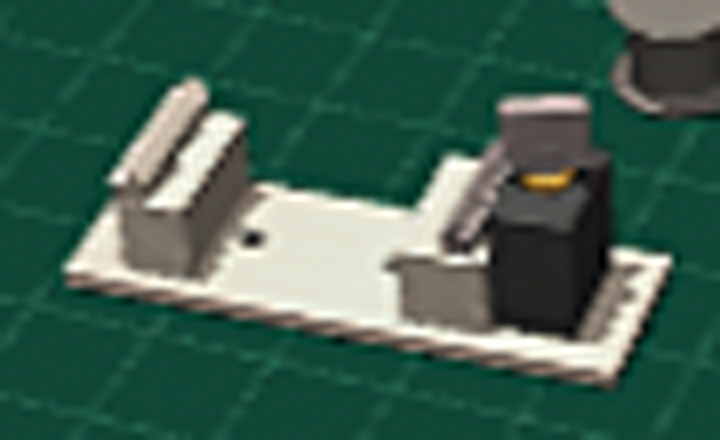

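Run:
```python
from h import *
d=pickle.load(open("c0.pkl","rb"));c=d["top"]
P=np.array([(91,133),(690,95),(702,282),(104,318)])
W=np.array([ray(c,(p+.5)/7.5-.5+[255,150],.012)[:2] for p in P])*1000
# stand-frame corners: TL=(+x? ,+128), image up=+worldx
S=np.array([(35,128),(35,-92),(-35,-92),(-35,128)])
M=cv2.estimateAffinePartial2D(S.astype(float),W)[0]
print(W.round(1)); print(M, np.degrees(np.arctan2(M[1,0],M[0,0])), np.hypot(*M[:,0]))
# wing ends (top at z=.104) & collar
w=[ray(c,(np.array(p)+.5)/7.5-.5+[255,150],.104)*1000 for p in((172,192),(250,155))]
print(w, M@[0,93,1])
```

```text
[[ 570.1   45.7]
 [ 582.2 -175.4]
 [ 512.5 -176.9]
 [ 501.4   41.9]]
[[ 9.98806366e-01 -5.13184488e-02  5.42486400e+02]
 [ 5.13184488e-02  9.98806366e-01 -8.41312455e+01]] 2.9412580303303772 1.0001238625012547
[array([531.00696403,  22.00674659, 104.        ]), array([543.2409809 ,  -4.15778273, 104.        ])] [537.71378418   8.75774652]
```

The stand fit has scale 1.000, with its origin at (0.542,-0.084) and turned 2.9°. The scene crop agrees: thumbscrew on the right with its brass collar under the wing, wall on the left. The wing is at about 1.18 rad, and the long board is at (0.531,0.327), measuring 60×110 mm.

```bash
cat > go.py <<'E'
import sys,numpy as np
from scipy.spatial.transform import Rotation as R
from workcell import ctrl
s=ctrl.sense(); Rt=R.from_rotvec(s["orientation"]); p=np.array(s["position"])
m=Rt.as_matrix(); print("t",round(s["clock"],2),"p",(p*1000).round(1),"yaw",np.degrees(np.arctan2(m[1,0],m[0,0])).round(2),"tilt",m[2].round(4),"grip",round(s["grip_width"],3),round(float(np.max(s["gripper_force"])),1),"F",np.round(s["ft_force"],1),"M",np.round(s["moment"],2),"q6",round(s["joints"][5],2))
for a in sys.argv[1:]:
    x,y,z,w=map(float,a.split(","))
    T=R.from_euler("z",w,degrees=True)*R.from_euler("x",180,degrees=True)
    print(a,"->",Rt.inv().apply(np.array([x,y,z])-p*1000).round(1),np.degrees((Rt.inv()*T).as_rotvec()).round(1))
E
python3 go.py 480,-100,250,70 531.3,327.4,150,121.4
```

```text
t 0.1 p [ 133.2 -558.9  230.5] yaw 13.4 tilt [ 3.0e-04 -1.5e-03 -1.0e+00] grip 1.005 0.0 F [0.4 0.1 0.4] M [-0.05  0.02 -0.03] q6 -0.21
480,-100,250,70 -> [ 443.7 -366.1  -18.8] [ -0.1  -0.1 -56.6]
531.3,327.4,150,121.4 -> [ 592.6 -769.8   81.8] [-0.00e+00 -1.00e-01 -1.08e+02]
```

Emit:
servo_tool(
  commands="444 -366 -19 0 0 -57;444 -366 -19 0 0 -57;444 -366 -19 0 0 -57;444 -366 -19 0 0 -57;444 -366 -19 0 0 -57;444 -366 -19 0 0 -57;444 -366 -19 0 0 -57;444 -366 -19 0 0 -57;444 -366 -19 0 0 -57;444 -366 -19 0 0 -57;444 -366 -19 0 0 -57;444 -366 -19 0 0 -57",
)

```text
clock: 1.1
position: [0.4354, -0.1588, 0.2478]
orientation: [2.567, 1.811, -0.0]
ft_force: [0.8, -2.2, -0.4]
grip_width: 0.999
gripper_force: 0.0
```

```bash
python3 go.py 531.3,327.4,130,121.4
```

```text
t 1.1 p [ 435.4 -158.8  247.8] yaw 70.39 tilt [-1.e-04  1.e-04 -1.e+00] grip 0.999 0.0 F [ 0.8 -2.2 -0.4] M [-0.   -0.09  0.02] q6 -0.26
531.3,327.4,130,121.4 -> [490.2 -72.8 117.7] [  0.   0. -51.]
```

Emit:
servo_tool(
  commands="490 -73 118 0 0 -51;490 -73 118 0 0 -51;490 -73 118 0 0 -51;490 -73 118 0 0 -51;490 -73 118 0 0 -51;490 -73 118 0 0 -51;490 -73 118 0 0 -51;490 -73 118 0 0 -51;490 -73 118 0 0 -51;490 -73 118 0 0 -51;490 -73 118 0 0 -51;490 -73 118 0 0 -51",
  jaw=0.6,
)

```text
clock: 2.1
position: [0.5282, 0.3185, 0.1309]
orientation: [-1.537, -2.739, 0.001]
ft_force: [1.2, -0.4, 0.2]
grip_width: 0.602
gripper_force: 0.0
```

```bash
python3 go.py 531.3,327.4,70,121.4
```

```text
t 2.1 p [528.2 318.5 130.9] yaw 121.41 tilt [ 1.e-04 -8.e-04 -1.e+00] grip 0.602 0.0 F [ 1.2 -0.4  0.2] M [-0.04 -0.03 -0.03] q6 -0.2
531.3,327.4,70,121.4 -> [ 6.   7.3 60.9] [-0. -0.  0.]
```

Emit:
servo_tool(
  commands="0 0 15 0 0 0;0 0 30 0 0 0;0 0 60 0 0 0;0 0 60 0 0 0;0 0 60 0 0 0",
)

```text
clock: 2.52
position: [0.5266, 0.3158, 0.0699]
orientation: [-1.536, -2.737, 0.006]
ft_force: [0.0, 0.2, -0.6]
grip_width: 0.599
gripper_force: 0.0
```

```bash
python3 go.py 531.3,327.4,10,121.4
python3 - <<'E'
from h import *
from workcell import ctrl
c=ctrl.camera("scene")
u=proj(c,(.531,.327,.03)).astype(int);print(u)
cv2.imwrite("pics/g1.png",cv2.resize(c["img"][max(u[1]-60,0):u[1]+40,u[0]-60:u[0]+60,::-1],None,fx=5,fy=5,interpolation=cv2.INTER_CUBIC))
E
```

```text
t 2.52 p [526.6 315.8  69.9] yaw 121.4 tilt [ 0.0011 -0.0053 -1.    ] grip 0.599 0.0 F [ 0.   0.2 -0.6] M [ 0.04 -0.   -0.03] q6 -0.2
531.3,327.4,10,121.4 -> [ 7.4 10.4 59.8] [-0.3 -0.1 -0. ]
[333 238]
```

View pics/g1.png

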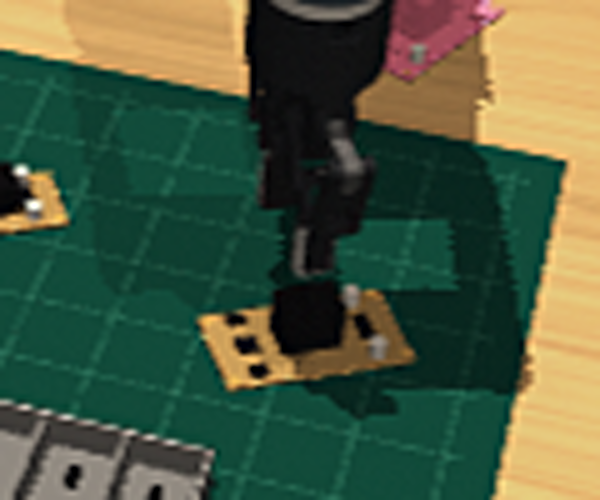

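The picture shows the gripper above the board's heat sink at about (308,318), slightly short of centre. That matches the residual of 7 and 10 mm.

Emit:
servo_tool(
  commands="7 10 0 0 0 0;7 10 15 0 0 0;7 10 30 0 0 0;7 10 40 0 0 0;7 10 40 0 0 0;7 10 40 0 0 0",
)

```text
clock: 3.07
position: [0.5338, 0.3275, 0.0326]
orientation: [1.538, 2.739, 0.0]
ft_force: [0.3, -0.6, 0.4]
grip_width: 0.601
gripper_force: 0.0
```

```bash
python3 go.py 531.3,327.4,10,121.4
```

```text
t 3.07 p [533.8 327.5  32.6] yaw 121.37 tilt [-0.e+00  2.e-04 -1.e+00] grip 0.601 0.0 F [ 0.3 -0.6  0.4] M [-0.05 -0.04  0.  ] q6 -0.19
531.3,327.4,10,121.4 -> [ 1.2 -2.1 22.6] [ 0.  0. -0.]
```

Emit:
servo_tool(
  commands="0 -1 10 0 0 0;0 -1 20 0 0 0;0 -1 22 0 0 0;0 -1 22 0 0 0;0 -1 22 0 0 0",
)

```text
clock: 3.48
position: [0.5324, 0.327, 0.0096]
orientation: [-1.537, -2.739, 0.001]
ft_force: [1.2, -0.1, 0.2]
grip_width: 0.601
gripper_force: 0.0
```

Emit:
servo_tool(
  commands="0 0 0 0 0 0;0 0 0 0 0 0;0 0 0 0 0 0;0 0 0 0 0 0;0 0 0 0 0 0;0 0 0 0 0 0;0 0 0 0 0 0;0 0 0 0 0 0",
  jaw=0,
)

```text
clock: 4.15
position: [0.5332, 0.3273, 0.0105]
orientation: [1.537, 2.739, 0.001]
ft_force: [0.2, -0.0, 5.3]
grip_width: 0.267
gripper_force: 60.1
```

```bash
python3 go.py 531.3,327.4,150,121.4
```

```text
t 4.15 p [533.2 327.3  10.5] yaw 121.4 tilt [-2.0e-04  1.1e-03 -1.0e+00] grip 0.267 60.1 F [ 0.2 -0.   5.3] M [-0.01  0.05  0.  ] q6 -0.19
531.3,327.4,150,121.4 -> [   1.    -1.4 -139.5] [ 0.1  0.  -0. ]
```

Emit:
servo_tool(
  commands="0 0 -10 0 0 0;0 0 -30 0 0 0;0 0 -60 0 0 0;0 0 -100 0 0 0;0 0 -140 0 0 0;0 0 -170 0 0 0;0 0 -170 0 0 0",
)

```text
clock: 4.73
position: [0.5362, 0.3286, 0.1884]
orientation: [1.533, 2.733, 0.015]
ft_force: [1.4, 0.3, 0.3]
grip_width: 0.268
gripper_force: 59.5
```

```bash
python3 go.py 542.5,-84.1,180,92.94
```

```text
t 4.73 p [536.2 328.6 188.4] yaw 121.41 tilt [-0.0023  0.012  -0.9999] grip 0.268 59.5 F [1.4 0.3 0.3] M [ 0.06 -0.07 -0.06] q6 -0.19
542.5,-84.1,180,92.94 -> [-355.5 -209.8    6.7] [ 0.7 -0.  28.5]
```

Emit:
servo_tool(
  commands="-15 -9 0 0 0 1;-45 -27 0 0 0 4;-78 -46 0 0 0 7;-111 -65 0 0 0 10;-144 -85 0 0 0 13;-177 -104 0 0 0 16;-210 -123 0 0 0 19;-243 -143 0 0 0 22;-276 -162 0 0 0 24;-309 -182 0 0 0 26;-336 -198 0 0 0 27;-350 -206 0 0 0 28.5",
)

```text
clock: 5.73
position: [0.5381, -0.0825, 0.1793]
orientation: [-2.168, -2.272, 0.002]
ft_force: [-1.1, -0.5, -1.1]
grip_width: 0.267
gripper_force: 59.4
```

Emit:
servo_tool(
  commands="0 0 0 0 0 0;0 0 0 0 0 0;0 0 0 0 0 0",
)

```text
clock: 5.98
position: [0.5385, -0.0781, 0.1793]
orientation: [-2.163, -2.276, 0.0]
ft_force: [0.2, 0.7, -1.7]
grip_width: 0.269
gripper_force: 59.4
```

```bash
python3 go.py 542.5,-84.1,180,92.94
python3 - <<'E'
from h import *
from workcell import ctrl
t=ctrl.camera("top");c=ctrl.camera("scene")
pickle.dump((t,c),open("c1.pkl","wb"))
u=proj(c,(.542,-.084,.13)).astype(int);v=proj(t,(.542,-.084,.1)).astype(int);print(u,v)
A=cv2.resize(c["img"][u[1]-40:u[1]+60,u[0]-50:u[0]+50,::-1],(390,390),interpolation=cv2.INTER_CUBIC)
B=cv2.resize(t["img"][v[1]-50:v[1]+50,v[0]-50:v[0]+50,::-1],(390,390),interpolation=cv2.INTER_CUBIC)
cv2.imwrite("pics/g2.png",np.hstack([A,B]))
E
```

```text
t 5.98 p [538.5 -78.1 179.3] yaw 92.93 tilt [ 0.0011 -0.0013 -1.    ] grip 0.269 59.4 F [ 0.2  0.7 -1.7] M [ 0.01 -0.01  0.05] q6 -0.41
542.5,-84.1,180,92.94 -> [-6.2  3.7 -0.7] [-0.1 -0.1 -0. ]
[196 184] [319 170]
```

View pics/g2.png

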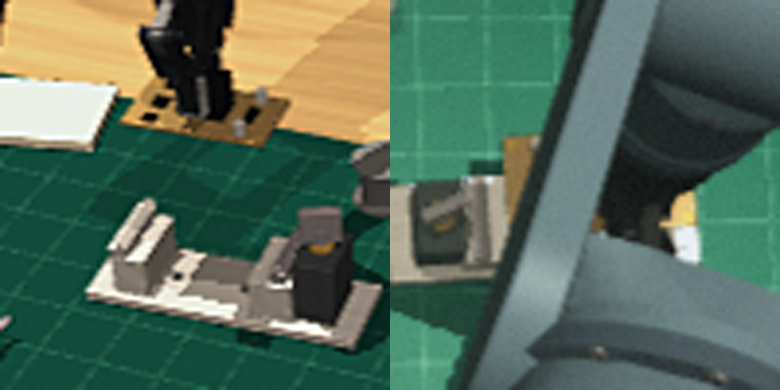

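The board hangs level in the gripper. Its corners in the left panel are about (120,124), (265,146) and (291,100).

Run:
```python
from h import *
t,c=pickle.load(open("c1.pkl","rb"))
for z in(.171,.175):
  print(z,[ (ray(c,(np.array(p)+.5)/3.9-.5+[146,144],z)*1000).round(1)[:2] for p in((120,124),(265,146),(291,100))])
s=2.94*np.pi/180;R=np.array([[np.cos(s),-np.sin(s)],[np.sin(s),np.cos(s)]])
for name,ctr in(("tcp",[538.5,-78.1]),):
  for q in((30,-55),(30,55),(-30,55)):
    for z in(.171,.175):
      w=np.array(ctr)+R@q; print(q,z,((proj(c,[w[0]/1000,w[1]/1000,z])-[146,144]+.5)*3.9-.5).round(0))
```

```text
0.171 [array([ 569.5, -128.8]), array([561.3, -17.8]), array([500.8, -23. ])]
0.175 [array([ 574.6, -125.8]), array([566.4, -15.3]), array([506.3, -20.5])]
(30, -55) 0.171 [116. 125.]
(30, -55) 0.175 [115. 120.]
(30, 55) 0.171 [258. 148.]
(30, 55) 0.175 [257. 144.]
(-30, 55) 0.171 [286. 103.]
(-30, 55) 0.175 [286.  99.]
```

Run:
```python
from h import *
d=pickle.load(open("c0.pkl","rb"));c=d["scene"]
M=np.array([[.9987,-.0513,542.5],[.0513,.9987,-84.1]])
for q,z in(((35,-92),12),((35,128),12),((-35,128),12),((30,-56),60),((30,-42),47),((30,42),47),((-30,42),47),((-30,-42),47)):
  w=M@[*q,1]; print(q,z,((proj(c,[w[0]/1000,w[1]/1000,z/1000])-[160,185]+.5)*8-.5).round(0))
b=d["scene"]["img"]; bd=board(c,(305,225,360,260),.006); print(bd)
```

```text
(35, -92) 12 [ 58. 268.]
(35, 128) 12 [607. 372.]
(-35, 128) 12 [665. 255.]
(30, -56) 60 [137. 177.]
(30, -42) 47 [175. 211.]
(30, 42) 47 [386. 249.]
(-30, 42) 47 [443. 153.]
(-30, -42) 47 [238. 116.]
((531.8092651367188, 330.0757141113281), (60.135032653808594, 111.11788940429688), 31.376258850097656)
```

Emit:
servo_tool(
  commands="-6 4 10 0 0 0;-6 4 35 0 0 0;-6 4 60 0 0 0;-6 4 85 0 0 0;-6 4 95 0 0 0;-6 4 95 0 0 0;-6 4 95 0 0 0;-6 4 95 0 0 0",
)

```text
clock: 6.75
position: [0.5446, -0.085, 0.0863]
orientation: [2.163, 2.276, 0.001]
ft_force: [0.8, -0.8, -0.3]
grip_width: 0.271
gripper_force: 59.4
```

```bash
python3 go.py 542.4,-83.5,55.5,92.94
python3 - <<'E'
from h import *
from workcell import ctrl
c=ctrl.camera("scene")
pickle.dump(c,open("c2.pkl","wb"))
cv2.imwrite("pics/g3.png",cv2.resize(c["img"][175:240,160:250,::-1],None,fx=8,fy=8,interpolation=cv2.INTER_CUBIC))
E
```

```text
t 6.75 p [544.6 -85.   86.3] yaw 92.92 tilt [-9.0e-04  2.1e-03 -1.0e+00] grip 0.271 59.4 F [ 0.8 -0.8 -0.3] M [ 0.04 -0.04 -0.02] q6 -0.42
542.4,-83.5,55.5,92.94 -> [ 1.7 -2.2 30.8] [ 0.1  0.1 -0. ]
```

View pics/g3.png

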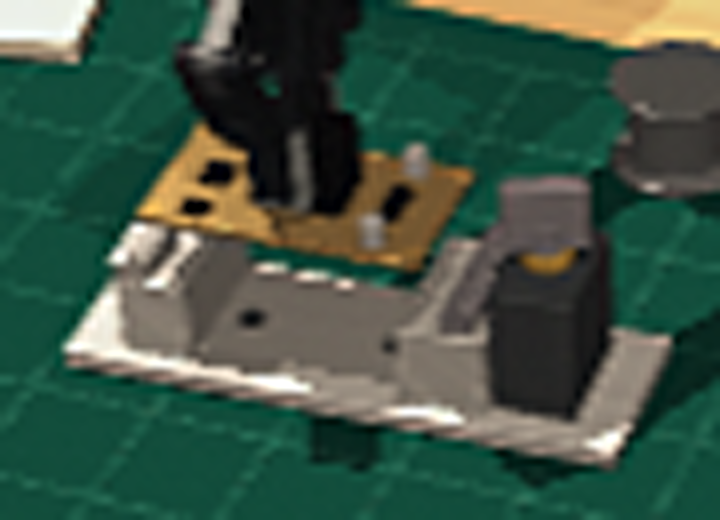

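Run:
```python
from h import *
c=pickle.load(open("c2.pkl","rb"))
a=np.array([[.9987,-.0513],[.0513,.9987]])
def S(p,z): 
  w=ray(c,(np.array(p)+.5)/8-.5+[160,175],z)[:2]*1000; return (a.T@(w-[542.5,-84.1])).round(1)
for z in(.078,.082): print("board",z,[S(p,z) for p in((136,218),(418,268),(474,172))])
print("base",[S(p,.012) for p in((66,350),(612,455),(672,338))],"wall top front, expect 30,-56..", S((150,265),.060))
```

```text
board 0.078 [array([ 29.2, -54.5]), array([28.8, 56.1]), array([-31.2,  56. ])]
board 0.082 [array([ 33.9, -51.9]), array([33.5, 58.2]), array([-26.2,  58. ])]
base [array([ 35.3, -88.4]), array([ 36.2, 130.2]), array([-34.1, 131.1])] wall top front, expect 30,-56.. [ 33.2 -49.2]
```

The board is over the stand and aligned, with corners at (136,218), (418,268) and (474,172). It needs about +2 mm along the stand.

Emit:
servo_tool(
  commands="2 -1 0 0 0 0;2 -1 5 0 0 0;2 -1 12 0 0 0;2 -1 18 0 0 0;2 -1 23 0 0 0;2 -1 26 0 0 0;2 -1 26 0 0 0;2 -1 26 0 0 0",
)

```text
clock: 7.47
position: [0.5421, -0.0828, 0.0585]
orientation: [-2.164, -2.276, 0.001]
ft_force: [0.9, 0.2, -1.6]
grip_width: 0.268
gripper_force: 59.4
```

Emit:
servo_tool(
  commands="0 0 1 0 0 0;0 0 2 0 0 0;0 0 3 0 0 0;0 0 3 0 0 0;0 0 3 0 0 0",
)

```text
clock: 7.88
position: [0.5423, -0.0828, 0.056]
orientation: [-2.165, -2.277, -0.0]
ft_force: [0.8, -0.7, -1.3]
grip_width: 0.268
gripper_force: 59.4
```

Emit:
servo_tool(
  commands="0 0 1 0 0 0;0 0 1 0 0 0;0 0 1 0 0 0;0 0 1 0 0 0",
)

```text
clock: 8.22
position: [0.5426, -0.0829, 0.0555]
orientation: [2.164, 2.277, 0.0]
ft_force: [-3.0, 0.6, 4.9]
grip_width: 0.264
gripper_force: 60.2
```

Emit:
servo_tool(
  commands="0 0 0 0 0 0;0 0 0 0 0 0;0 0 0 0 0 0;0 0 0 0 0 0;0 0 0 0 0 0;0 0 0 0 0 0",
  jaw=0.6,
)

```text
clock: 8.72
position: [0.5423, -0.0828, 0.0548]
orientation: [-2.164, -2.277, 0.0]
ft_force: [0.5, -0.5, 0.5]
grip_width: 0.6
gripper_force: 0.0
```

Emit:
servo_tool(
  commands="0 0 -10 0 0 0;0 0 -30 0 0 0;0 0 -60 0 0 0;0 0 -95 0 0 0;0 0 -110 0 0 0;0 0 -110 0 0 0;0 0 -110 0 0 0",
)

```text
clock: 9.3
position: [0.5431, -0.0831, 0.1666]
orientation: [2.163, 2.275, 0.002]
ft_force: [-0.4, -0.9, -0.4]
grip_width: 0.599
gripper_force: 0.0
```

```bash
python3 go.py 537.4,8.8,150,115
python3 - <<'E'
from h import *
from workcell import ctrl
c=ctrl.camera("scene")
pickle.dump(c,open("c3.pkl","wb"))
cv2.imwrite("pics/g4.png",cv2.resize(c["img"][175:240,160:250,::-1],None,fx=8,fy=8,interpolation=cv2.INTER_CUBIC))
E
```

```text
t 9.3 p [543.1 -83.1 166.6] yaw 92.9 tilt [-0.0013  0.0029 -1.    ] grip 0.599 0.0 F [-0.4 -0.9 -0.4] M [-0.01 -0.01 -0.  ] q6 -0.42
537.4,8.8,150,115 -> [92.1 -1.1 16.5] [  0.1   0.1 -22.1]
```

View pics/g4.png

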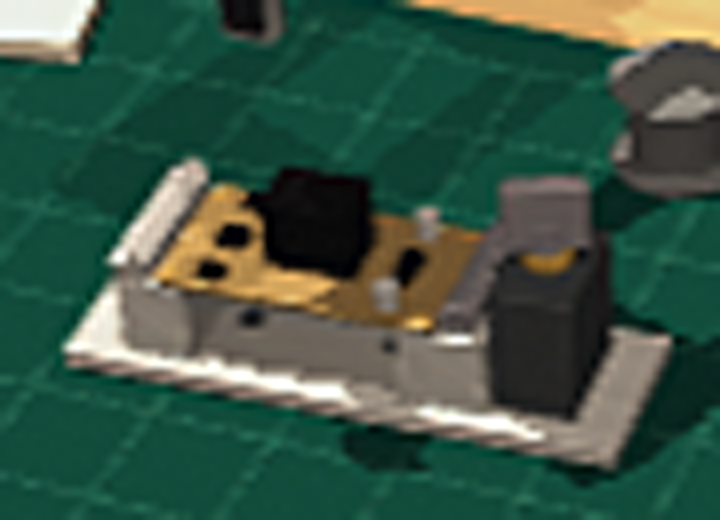

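The board lies flat on both ledges between the wall (left) and the jaw (right), and it's released. Next is the thumbscrew.

Emit:
servo_tool(
  commands="20 0 0 0 0 -5;50 -1 0 0 0 -10;75 -1 0 0 0 -15;92 -1 0 0 0 -20;92 -1 15 0 0 -22;92 -1 15 0 0 -22;92 -1 15 0 0 -22",
)

```text
clock: 9.93
position: [0.5349, 0.0094, 0.1478]
orientation: [-1.689, -2.644, 0.003]
ft_force: [0.7, -0.5, 0.0]
grip_width: 0.603
gripper_force: 0.0
```

```bash
python3 go.py 537.4,8.8,77,115
```

```text
t 9.93 p [534.9   9.4 147.8] yaw 114.84 tilt [ 0.0028 -0.004  -1.    ] grip 0.603 0.0 F [ 0.7 -0.5  0. ] M [0.01 0.04 0.01] q6 -0.64
537.4,8.8,77,115 -> [-1.8  2.3 70.8] [-0.2 -0.2 -0.2]
```

Emit:
servo_tool(
  commands="-1 2 10 0 0 0;-1 2 35 0 0 0;-1 2 55 0 0 0;-1 2 65 0 0 0;-1 2 69 0 0 0;-1 2 69 0 0 0;-1 2 69 0 0 0",
)

```text
clock: 10.52
position: [0.5395, 0.0086, 0.0815]
orientation: [1.691, 2.647, 0.0]
ft_force: [-0.5, -0.1, 0.3]
grip_width: 0.597
gripper_force: 0.0
```

```bash
python3 go.py 537.4,8.8,78,115
```

```text
t 10.52 p [539.5   8.6  81.5] yaw 114.85 tilt [-5.e-04  7.e-04 -1.e+00] grip 0.597 0.0 F [-0.5 -0.1  0.3] M [ 0.02 -0.04  0.06] q6 -0.64
537.4,8.8,78,115 -> [ 1.1 -1.8  3.5] [ 0.   0.  -0.1]
```

Emit:
servo_tool(
  commands="1 -1.5 3 0 0 0;1 -1.5 3 0 0 0;1 -1.5 3 0 0 0",
)

```text
clock: 10.77
position: [0.5374, 0.0092, 0.0786]
orientation: [1.69, 2.647, 0.001]
ft_force: [-1.2, -0.3, 0.4]
grip_width: 0.598
gripper_force: 0.0
```

Emit:
servo_tool(
  commands="0 0 0 0 0 0;0 0 0 0 0 0;0 0 0 0 0 0;0 0 0 0 0 0;0 0 0 0 0 0;0 0 0 0 0 0;0 0 0 0 0 0;0 0 0 0 0 0;0 0 0 0 0 0;0 0 0 0 0 0",
  jaw=0,
)

```text
clock: 11.6
position: [0.5378, 0.0094, 0.0784]
orientation: [1.69, 2.647, 0.002]
ft_force: [3.7, 3.5, 2.9]
grip_width: 0.101
gripper_force: 61.2
```

```bash
python3 go.py 537.4,8.8,78,115
```

```text
t 11.6 p [537.8   9.4  78.4] yaw 114.89 tilt [-4.0e-04  1.5e-03 -1.0e+00] grip 0.101 61.2 F [3.7 3.5 2.9] M [ 0.65 -0.52 -0.01] q6 -0.64
537.4,8.8,78,115 -> [-0.4 -0.6  0.4] [ 0.1  0.  -0.1]
```

Emit:
servo_tool(
  commands="0 0 0 0 0 3;0 0 0 0 0 9;0 0 0 0 0 15;0 0 0 0 0 21;0 0 0 0 0 27;0 0 0 0 0 33;0 0 0 0 0 39;0 0 0 0 0 45;0 0 0 0 0 50;0 0 0 0 0 54;0 0 0 0 0 55;0 0 0 0 0 55",
)

```text
clock: 12.6
position: [0.5368, 0.0095, 0.0783]
orientation: [-2.722, -1.566, 0.001]
ft_force: [-1.1, 4.1, 6.3]
grip_width: 0.103
gripper_force: 61.8
```

```bash
python3 go.py 537.4,8.8,78,21
```

```text
t 12.6 p [536.8   9.5  78.3] yaw 59.83 tilt [ 0.    -0.001 -1.   ] grip 0.103 61.8 F [-1.1  4.1  6.3] M [ 0.66  0.12 -0.07] q6 0.32
537.4,8.8,78,21 -> [-0.3  0.9  0.3] [-0.1  0.  38.8]
```

Emit:
servo_tool(
  commands="0 0 0 0 0 4;0 0 0 0 0 9;0 0 0 0 0 15;0 0 0 0 0 21;0 0 0 0 0 27;0 0 0 0 0 32;0 0 0 0 0 36;0 0 0 0 0 39;0 0 0 0 0 41;0 0 0 0 0 42;0 0 0 0 0 42",
)

```text
clock: 13.52
position: [0.5364, 0.0102, 0.0783]
orientation: [-3.102, -0.487, 0.002]
ft_force: [-2.1, 6.0, 9.2]
grip_width: 0.104
gripper_force: 62.1
```

```bash
python3 go.py
```

```text
t 13.52 p [536.4  10.2  78.3] yaw 17.85 tilt [-0.0013 -0.0019 -1.    ] grip 0.104 62.1 F [-2.1  6.   9.2] M [ 1.09  0.39 -0.05] q6 1.06
```

Emit:
servo_tool(
  commands="0 0 0 0 0 1;0 0 0 0 0 2;0 0 0 0 0 3;0 0 0 0 0 3",
)

```text
clock: 13.85
position: [0.5363, 0.0102, 0.0783]
orientation: [-3.113, -0.406, 0.003]
ft_force: [-2.5, 6.4, 8.8]
grip_width: 0.104
gripper_force: 62.2
```

```bash
python3 go.py
```

```text
t 13.85 p [536.3  10.2  78.3] yaw 14.85 tilt [-0.0014 -0.002  -1.    ] grip 0.104 62.2 F [-2.5  6.4  8.8] M [ 1.15  0.42 -0.01] q6 1.11
```

Emit:
servo_tool(
  commands="0 0 0 0 0 1;0 0 0 0 0 2;0 0 0 0 0 2",
)

```text
clock: 14.1
position: [0.5363, 0.0102, 0.0783]
orientation: [-3.12, -0.351, 0.003]
ft_force: [-2.2, 6.2, 9.6]
grip_width: 0.108
gripper_force: 62.2
```

```bash
python3 go.py
```

```text
t 14.1 p [536.3  10.2  78.3] yaw 12.85 tilt [-0.0015 -0.002  -1.    ] grip 0.108 62.2 F [-2.2  6.2  9.6] M [ 1.15  0.39 -0.08] q6 1.14
```

Emit:
servo_tool(
  commands="0 0 0 0 0 1;0 0 0 0 0 2;0 0 0 0 0 2",
)

```text
clock: 14.35
position: [0.5363, 0.0103, 0.0783]
orientation: [-3.126, -0.298, 0.003]
ft_force: [-1.9, 7.5, 8.8]
grip_width: 0.102
gripper_force: 62.2
```

```bash
python3 go.py
```

```text
t 14.35 p [536.3  10.3  78.3] yaw 10.89 tilt [-0.0015 -0.0018 -1.    ] grip 0.102 62.2 F [-1.9  7.5  8.8] M [1.16 0.37 0.3 ] q6 1.18
```

Emit:
servo_tool(
  commands="0 0 0 0 0 1;0 0 0 0 0 2;0 0 0 0 0 2",
)

```text
clock: 14.6
position: [0.5363, 0.0102, 0.0784]
orientation: [-3.131, -0.247, 0.003]
ft_force: [-2.5, 7.5, 7.9]
grip_width: 0.103
gripper_force: 68.5
```

```bash
python3 go.py
```

```text
t 14.6 p [536.3  10.2  78.4] yaw 9.02 tilt [-0.0017 -0.0011 -1.    ] grip 0.103 68.5 F [-2.5  7.5  7.9] M [1.26 0.32 1.24] q6 1.21
```

The moment jumped to 1.24 N m at a yaw of about 11°, as predicted, so the screw is seated. Now I'll back off to a yaw of about 101°.

Emit:
servo_tool(
  commands="0 0 0 0 0 -3;0 0 0 0 0 -9;0 0 0 0 0 -15;0 0 0 0 0 -21;0 0 0 0 0 -27;0 0 0 0 0 -33;0 0 0 0 0 -39;0 0 0 0 0 -44;0 0 0 0 0 -48;0 0 0 0 0 -50;0 0 0 0 0 -50;0 0 0 0 0 -50",
)

```text
clock: 15.6
position: [0.5368, 0.0095, 0.0783]
orientation: [-2.735, -1.545, 0.001]
ft_force: [0.0, 3.6, 7.3]
grip_width: 0.103
gripper_force: 61.8
```

Emit:
servo_tool(
  commands="0 0 0 0 0 -3;0 0 0 0 0 -9;0 0 0 0 0 -15;0 0 0 0 0 -21;0 0 0 0 0 -27;0 0 0 0 0 -33;0 0 0 0 0 -38;0 0 0 0 0 -41;0 0 0 0 0 -42;0 0 0 0 0 -42;0 0 0 0 0 -42",
)

```text
clock: 16.52
position: [0.5375, 0.0094, 0.0783]
orientation: [2.002, 2.42, 0.001]
ft_force: [1.8, 4.8, 5.3]
grip_width: 0.103
gripper_force: 61.5
```

```bash
python3 go.py 536.3,9.8,78.3,101.1
python3 - <<'E'
from h import *
from workcell import ctrl
c=ctrl.camera("scene")
cv2.imwrite("pics/g5.png",cv2.resize(c["img"][165:240,150:250,::-1],None,fx=8,fy=8,interpolation=cv2.INTER_CUBIC))
E
```

```text
t 16.52 p [537.5   9.4  78.3] yaw 100.81 tilt [-0.e+00  8.e-04 -1.e+00] grip 0.103 61.5 F [1.8 4.8 5.3] M [ 0.65 -0.36  0.01] q6 -0.39
536.3,9.8,78.3,101.1 -> [ 0.7 -1.1  0. ] [ 0.   0.  -0.3]
```

View pics/g5.png

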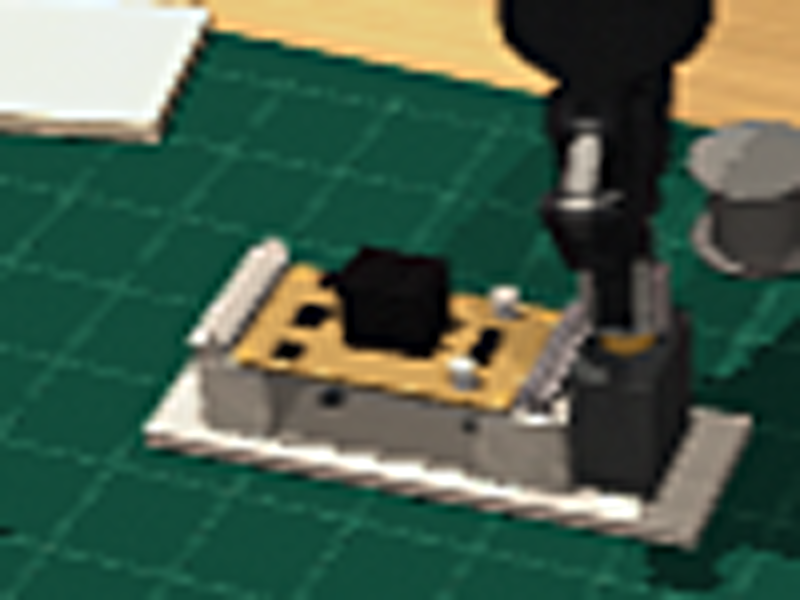

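The board lies flat between the wall (left, about x=240) and the jaw (about x=550). The gripper is still holding the wing, backed off 90° from the stop.

```bash
python3 -c "
from workcell import ctrl
print(ctrl.hand_in())"
```

```text
the job is handed in; nothing more can be done
None
```

The long board is released, parts up, on both stand ledges; the thumbscrew was seated at its stop, then backed off about 90°; and I handed the job in with the gripper still holding it.

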